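# Clamp a stain bottle on the shaker and release the platform lock

### The job

Take the small violet stain bottle from the right-hand counter and set it down gently, upright, on the shaker's platform between the two rubber rollers, near the middle of their length. With the platform still locked, slide the clamp by its black grip until its roller is shut on the bottle and presses it snugly against the back roller. Only then slide the red lock grip at the front of the shaker all the way to its end stop, towards the shaker's front edge, so that the platform is free to shake; leave the other bottles alone.

Things in the scene. Friction and masses are not known exactly. Their poses are not given: they have to be found in the camera images.
- violet_bottle: the bottle to be shaken: violet, black cap, 42 mm diameter, 77 mm high; straight wall up to 50 mm, cap 26 mm wide above 64 mm; about 0.13 kg. Stands loose on the right-hand counter (top z = 0) among two others of its size. Origin at the centre of its underside, z up along its axis. A tall incubator stands straight ahead between the counters, front 0.6 m off: swing past it with the arm drawn in.
- red_bottle_small: bystander: red bottle with a white cap, same size, on the right-hand counter; origin at the centre of its underside
- amber_bottle: bystander: brown bottle with a white cap, same size, on the right-hand counter; origin at the centre of its underside
- shaker: small white laboratory shaker fixed on the left-hand counter, 258 x 172 mm. Origin on the counter under the platform's centre; x points from its front (control deck) to its back, y to its left, z up. The deck (x = -0.172 to -0.09, 47 mm high) carries the red lock grip on the right (y = -0.038) and a black dial, 15 mm high, on the left (y = 0.048). The platform lies behind it.
- back_roller: fixed rubber roller across the back of the platform, 16 mm diameter, 116 mm long along its y. Origin at the middle of its axis, 30 mm above the mat; axes as the shaker's.
- clamp_roller: the same kind of roller on the sliding clamp, parallel to the back roller and in front of it. Origin at the middle of its axis, 30 mm above the mat; axes as the shaker's.
- seat (a point): point on the platform's rubber mat (z = 0.080) on which the bottle's axis stands when it just touches the back roller at the middle of its length; axes as the shaker's. The platform, 170 x 172 mm, once unlocked can move 8 mm either way along y, with rollers and clamp.
- clamp_grip (a point): centre of the top of the clamp's upright black grip block, 26 mm along x, 20 mm along y, its free height 38 mm (top at z = 0.141); it stands 25 mm in front of the clamp roller's axis. The clamp runs stiffly (about 4 N) and stays where it is left.
- clamp (a joint): travel of the clamp along the shaker's x, in m: 0 wide open, growing as it closes towards the back roller, 0.060 at the end of its guide; the rollers' faces are 0.084 minus this value apart, so it meets the 42 mm bottle at 0.042
- lock_grip (a point): centre of the top of the red lock grip, 18 mm along x, 14 mm along y, 28 mm high (top at z = 0.091, 44 mm above the deck)
- lock (a joint): travel of the lock grip in m: near 0 the bolt stands in the fork under the platform's front edge (locked); grows as the grip is drawn to the shaker's front (its -x), bolt out of the fork at about 0.021, end stop at 0.030 (platform free). It runs stiffly (about 3 N) and stays where it is left.
Mind the look-alikes: they are no part of the job. Of the things that look like the violet_bottle, take the one that is nearest to the robot's base at the start.

How it is judged (in metres and radians):
On the way, in this order (a step that is already met when the one before it is completed fails the run):
1. the violet bottle stands upright on the mat between the rollers, let go, with the platform still locked (x of violet_bottle in the frame of back_roller below -0.026 m and x of violet_bottle in the frame of clamp_roller above 0.026 m and y of violet_bottle in the frame of seat between -0.04 and 0.04 m and z of violet_bottle in the frame of seat between -0.004 and 0.004 m and angle between violet_bottle's own z axis and vertical below 0.09 rad and contact force between the fingers and violet_bottle below 0.1 N and value of joint lock below 0.014 m), for 0.2 s.
2. the clamp roller presses the bottle against the back roller (more than 2 N on both), with the platform still locked (contact force between each of clamp_roller, back_roller and violet_bottle above 2 N and angle between violet_bottle's own z axis and vertical below 0.09 rad and value of joint lock below 0.014 m), for 0.1 s.
3. the lock grip is at its end stop (value of joint lock above 0.0275 m), for 0.2 s.
At the end, for the whole second after the job is handed in: The violet bottle stands upright (within 5 degrees) and at rest on the mat, within 40 mm of the middle of the rollers, with no more than 2 mm between it and either roller, and the lock grip is within 2.5 mm of its end stop (x of violet_bottle in the frame of back_roller between -0.031 and -0.026 m and x of violet_bottle in the frame of clamp_roller between 0.026 and 0.031 m and y of violet_bottle in the frame of seat between -0.04 and 0.04 m and z of violet_bottle in the frame of seat between -0.004 and 0.004 m and angle between violet_bottle's own z axis and vertical below 0.09 rad and linear speed of violet_bottle below 0.02 m/s and value of joint lock above 0.0275 m); the robot touches nothing.
It fails at once if the lock is drawn out of the fork before the clamp is shut on the bottle (value of joint lock above 0.018 m and (x of violet_bottle in the frame of clamp_roller above 0.034 m or x of violet_bottle in the frame of back_roller below -0.034 m)).
It fails at once if the violet bottle falls freely for more than about 18 mm (linear speed of violet_bottle above 0.6 m/s and contact force between the fingers and violet_bottle below 0.05 N).
It fails at once if the violet bottle is tipped by more than 35 degrees (angle between violet_bottle's own z axis and vertical above 0.6 rad).
It fails at once if another bottle is moved by more than 30 mm (distance of any of red_bottle_small, amber_bottle from where it was at the start of the episode above 0.03 m).
It also fails if it takes over 64 s, if anything falls off the work surface, if the arm or the gripper's body presses on something with over 40 N, if the wrist force passes 120 N, or if a joint passes its speed limit or range.

### The arm

A 6-joint arm with a two-finger parallel gripper is mounted at the origin on a cart in front of the work surface, level with it; the furniture and walls round the work are solid. World frame = base frame: x ahead of the robot, y to its left, z up, the work surface at z = 0. Lengths are in mm, angles in degrees, forces in N, time in s.
With the tool pointing down it reaches from about 300 to 850 mm from the base axis. Payload 4.2 kg.
Tool frame: the origin (TCP) lies at the centre of the arm's flange, where the gripper is bolted on; the fingertips stand 191 mm ahead of it and the grasp point (between the pads) lies 172 mm ahead of it; y points along the fingers, x is the direction in which the jaws open and shut, and the axes are right-handed (so a half turn about y gives the same grasp; the last joint's range is limited). The gripper opens to 91 mm and grips with 3 to 60 N. Pads are 32 mm wide; open, the fingers measure 118 mm over their backs; the gripper's body (76 mm by 178 mm) begins 60 mm behind the grasp point.
Start: joints at [-76.834, 18.312, 89.639, -0, 72.044, -1.146], TCP at [142.144, -557.152, 404.776] pointing down, gripper open.
Joint ranges: [-177.97, 177.97], [-48.28, 115.42], [12.27, 149.76], [-77.06, 257.06], [2.81, 150.46], [-146.56, 146.56]. Speed limits (degrees/s): [147.25, 147.25, 180, 180, 180, 180].

### API

Orientations are given as [roll, pitch, yaw] about the fixed x, y, z axes, in that order (R = Rz(yaw) Ry(pitch) Rx(roll)).
In Python, from workcell import env gives the robot as it stands.
- The arm moves only by the tool carry_out, never from a script. Its argument "increments" is a list of rows, each a list of 3 entries, a list of its own where there are three numbers: the turn, a rotation vector about the tool's x, y, z in rad, then the shift along the tool's x, y, z in mm, then the closure, from 0 (fully open) to 1 (shut). In form: [[[wx, wy, wz], [dx, dy, dz], claw], ...]. A call has 1 to 10 rows; each row is the pose to reach, as a shift and turn from the pose commanded when the call began, along the tool's axes at that moment; what a row does not reach only later rows make up. A row lasts 1/12 s, in which the tool goes at most 41.7 mm and 7.16 degrees, less where a joint would pass 70% of its speed; a pose out of reach is approached as far as the arm can. A call with a gripper value outside its range is refused whole. The fingers move at their own pace and stop on an object; "force" is the grip in N (left out, the last holds). Time passes only in rows, so rows that repeat a pose let the fingers close. It gives the time, the measured TCP pose, the force and the opening at its end, in the units of the state.
- env.state(): the state, without advancing time (a new reading comes with each control period).
- env.grab_frame(name): name is "scene" or "top" or "wrist"; returns a dict with "frame" (420x560x3 uint8, blue, green, red), "z_map" (420x560 float32, mm along the optical axis (not along the pixel's ray), 0 where there is no reading), "camera_matrix" (3x3 intrinsics, pixels), "k1" (the pictures are not rectified: a ray, as slopes to the right and down, at radius r is drawn at 1 + k1 r^2 times it, then the intrinsics apply), "rvec" (rotation vector, rad) and "tvec" (3), from world to camera coordinates, as OpenCV has them; the wrist camera has in their place "hand_eye" (4x4, takes a point from camera to tool coordinates, whose origin is the TCP and whose axes are the tool frame's). Camera axes: x right, y down, z forward; pixel columns grow to the right and rows downward; lengths in mm; the calibration is good to about 2 mm. A picture is of the moment at which its call begins: read the wrist's pose just before it.
- env.job_done(): hands the job in, once; it reports no verdict.
The state is a dict: "time_s": time; "qpos": joint angles; "qvel": joint speeds; "effort": joint torques, N m; "ee_pos": TCP position; "ee_rot": TCP orientation; "force": force on the tool from outside, world axes, zero at the start; "torque": the same for the moment, N m; "gripper_width": finger opening in mm.
Only numpy, scipy, OpenCV 4.12 (cv2) and the standard library are available. Lean on these libraries where they do the work, as an engineer would, in place of code of your own. Each camera call takes 0.05 s, during which the arm holds its last target. There are 200 camera calls.

## Working session

There is one attempt and no reset: what is moved stays moved. The work goes in short steps, Python scripts to look and compute and a tool call to move; the robot and the scene stay as the last step left them, time stands still between calls to the robot, and variables do not carry over. Pictures are saved under pics/ and viewed, about 8 in all and at most 12, crops included, and the job is handed in when it is done.

Besides the shell and the picture viewer there is one more tool, called after ">>>" as name(argument=value, ...), one argument or row to a line, values as JSON. carry_out: Moves the arm, as the interface text tells. Its arguments: {"type":"object","properties":{"increments":{"type":"array","items":{"type":"array"}},"force":{"type":"number"}},"required":["increments"]}

```bash
mkdir -p pics; ls; cat > h.py <<'E'
import numpy as np,cv2
from scipy.spatial.transform import Rotation as R
from workcell import env
def grab(n):
    s=env.state(); f=env.grab_frame(n); f['s']=s
    if 'hand_eye' in f:
        T=np.eye(4);T[:3,:3]=R.from_euler('xyz',s['ee_rot'],degrees=True).as_matrix();T[:3,3]=s['ee_pos']
        f['c2w']=T@np.array(f['hand_eye'])
    else:
        M=np.eye(4);M[:3,:3]=cv2.Rodrigues(np.array(f['rvec'],float))[0];M[:3,3]=np.ravel(f['tvec']);f['c2w']=np.linalg.inv(M)
    return f
def cloud(f):
    z=f['z_map'];h,w=z.shape;K=np.array(f['camera_matrix'],float)
    u,v=np.meshgrid(np.arange(w),np.arange(h))
    p=cv2.undistortPoints(np.stack([u,v],-1).reshape(-1,1,2).astype(float),K,np.array([f['k1'],0,0,0.])).reshape(h,w,2)
    P=np.concatenate([p*z[...,None],z[...,None]],-1)@f['c2w'][:3,:3].T+f['c2w'][:3,3]
    P[z<=0]=np.nan
    return P
E
python3 - <<'E'
from h import *
s=env.state();print(s)
for n in ['scene','top','wrist']:
    f=grab(n);cv2.imwrite(f'pics/{n}0.png',f['frame']);np.savez(f'{n}0.npz',P=cloud(f),I=f['frame'])
    print(n,f['c2w'].round(3).tolist(),f['camera_matrix'],f['k1'])
a=np.hstack([cv2.imread(f'pics/{n}0.png') for n in ['scene','top']])
E
```

```text
pics
{'time_s': 0.0, 'qpos': array([-7.68327098e+01,  1.83504154e+01,  8.97053026e+01, -2.88222675e-03,
        7.20428388e+01, -1.14719312e+00]), 'qvel': array([-0.00599854, -0.00935856, -0.12229881, -0.00627694,  0.0019038 ,
       -0.05576233]), 'effort': array([-1.29745280e-03, -4.12461984e+01, -2.31970811e+01,  7.26407859e-02,
        4.54454182e-02, -1.27545050e-04]), 'ee_pos': array([ 142.10935517, -556.99243931,  403.93975299]), 'ee_rot': array([-90.00076654,   0.09859196, -75.68462635]), 'force': array([ 0.49783699, -0.10131616, -1.02641912]), 'torque': array([ 0.00804431,  0.02766875, -0.02445592]), 'gripper_width': 91.24583595437382}
scene [[0.714, -0.379, 0.588, -246.301], [-0.699, -0.415, 0.582, -929.945], [0.023, -0.827, -0.561, 833.753], [0.0, 0.0, 0.0, 1.0]] [[379.12777811   0.         278.84456748]
 [  0.         379.12777811 211.68314295]
 [  0.           0.           1.        ]] -0.003911872173504718
top [[-0.113, -0.821, 0.559, -566.54], [-0.993, 0.088, -0.073, -62.622], [0.011, -0.564, -0.826, 1678.312], [0.0, 0.0, 0.0, 1.0]] [[535.62983552   0.         286.79434451]
 [  0.         535.62983552 213.57137683]
 [  0.           0.           1.        ]] -0.018203958221747293
wrist [[0.247, -0.938, -0.244, 210.744], [-0.969, -0.239, -0.061, -540.653], [-0.001, 0.252, -0.968, 383.844], [0.0, 0.0, 0.0, 1.0]] [[370.19020917   0.         279.66859799]
 [  0.         370.19020917 208.14288865]
 [  0.           0.           1.        ]] -0.006234317180707027
```

View pictures.

View pics/top0.png

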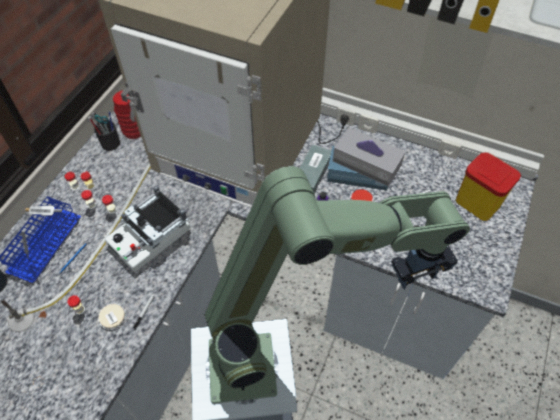

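View pics/wrist0.png

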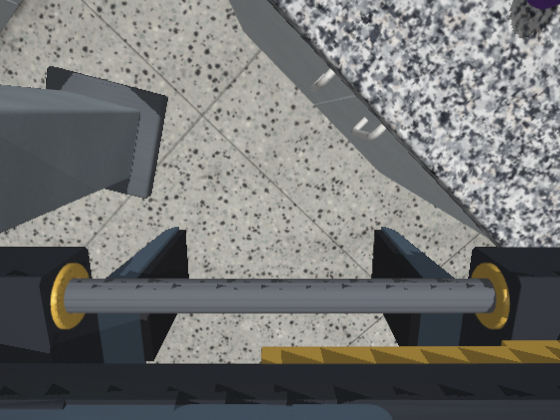

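View pics/scene0.png

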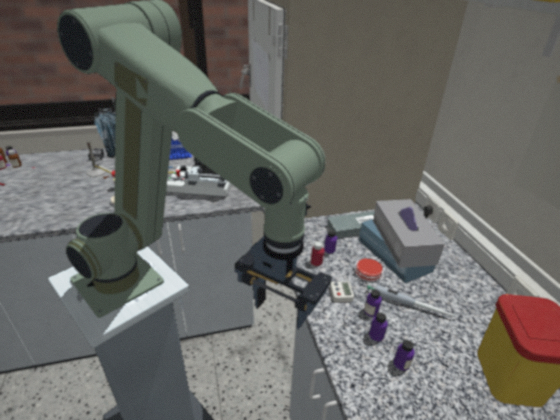

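```bash
python3 - <<'E'
from h import *
d=np.load('scene0.npz');P=d['P'];I=d['I']
c=cv2.resize(I[210:390,290:470],(720,720),interpolation=cv2.INTER_CUBIC)
d2=np.load('top0.npz');P2=d2['P'];I2=d2['I']
e=cv2.resize(I2[170:310,75:215],(600,600),interpolation=cv2.INTER_CUBIC)
cv2.imwrite('pics/c1.png',cv2.resize(c,(600,600)));cv2.imwrite('pics/c2.png',e)
for n,Q,J in [('scene',P,I),('top',P2,I2)]:
    h=cv2.cvtColor(J,cv2.COLOR_BGR2HSV)
    m=((h[...,0]>122)&(h[...,0]<150)&(h[...,1]>110)&(h[...,2]>30)).astype(np.uint8)
    k,l,s,ce=cv2.connectedComponentsWithStats(m)
    for i in range(1,k):
        if s[i,4]>15:
            q=Q[l==i];print(n,ce[i].round(),s[i,4],np.nanmedian(q,0).round(),np.nanmin(q,0).round(),np.nanmax(q,0).round())
E
```

```text
scene [330. 244.] 149 [ 579. -358.   40.] [ 571. -368.    4.] [ 605. -342.   68.]
scene [374. 302.] 117 [ 459. -612.   54.] [ 448. -622.   -4.] [ 533. -589.   71.]
scene [377. 329.] 260 [ 394. -666.   41.] [ 386. -679.   -1.] [ 461. -619.   75.]
scene [402. 357.] 252 [ 365. -753.   48.] [ 360. -770.    2.] [ 390. -735.   68.]
```

View pics/c2.png

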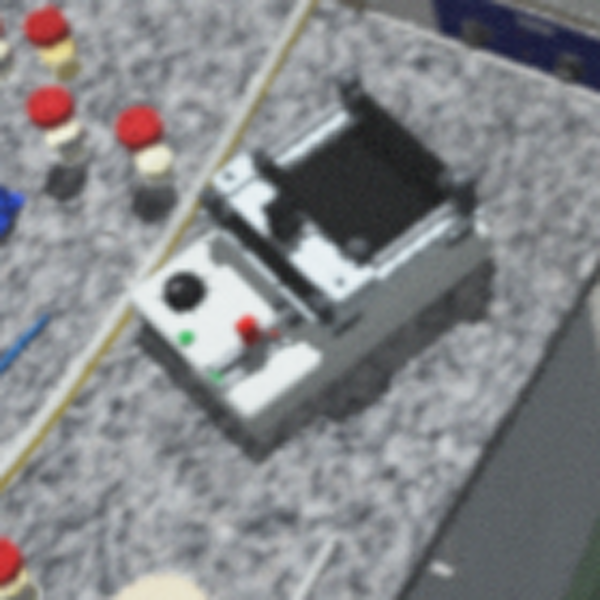

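View pics/c1.png

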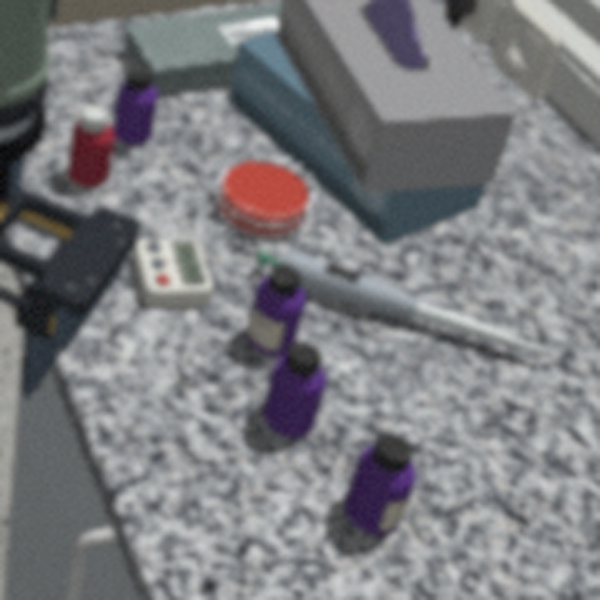

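```bash
python3 - <<'E'
from h import *
d=np.load('scene0.npz');P=d['P'];I=d['I']
for n,(u0,u1,v0,v1) in dict(A=(322,340,228,254),red=(309,326,242,268)).items():
    q=P[v0:v1,u0:u1].reshape(-1,3);q=q[(q[:,2]>15)&(q[:,2]<80)&(q[:,0]>400)&(q[:,0]<700)]
    print(n,len(q),np.median(q,0).round(),np.percentile(q,[5,95],0).round())
d=np.load('top0.npz');P=d['P'];I=d['I']
for n,(u,v) in dict(incFL=(115,30),incFR=(250,60),incTopR=(255,20),incBR=(265,180),panel=(205,180)).items(): print(n,P[v,u].round())
sub=P[180:285,95:200].reshape(-1,3);sub=sub[~np.isnan(sub[:,0])]
q=sub[(sub[:,2]>30)&(sub[:,2]<200)]
print(np.histogram(q[:,2],bins=range(30,160,6)))
for lo,hi in [(40,56),(70,90),(30,100)]:
    r=q[(q[:,2]>lo)&(q[:,2]<hi)][:,:2].astype(np.float32)
    b=cv2.minAreaRect(r);print(lo,hi,len(r),b,cv2.boxPoints(b).round().tolist())
def pt(cx,cy): # crop coords
    u,v=75+cx*140/600,170+cy*140/600; u,v=int(round(u)),int(round(v)); return P[v-1:v+2,u-1:u+2].reshape(-1,3)
for n,c in dict(red=(245,325),dial=(183,290),grip=(290,213),postFL=(265,160),postFR=(357,250),postBL=(352,90),postBR=(462,190),deckL=(140,295),deckR=(245,412),mat=(350,180)).items():
    p=pt(*c);print(n,np.nanmedian(p,0).round(),'top',p[np.nanargmax(p[:,2])].round())
E
```

```text
A 264 [ 584. -352.   46.] [[ 571. -368.   18.]
 [ 668. -316.   77.]]
red 244 [ 503. -365.   50.] [[ 492. -377.   19.]
 [ 565. -342.   77.]]
incFL [773. 268. 709.]
incFR [ 590. -105.  720.]
incTopR [ 681. -128.  779.]
incBR [ 166. -108.  737.]
panel [696.  85.  85.]
(array([ 99, 281, 557, 348,  94,  65, 106, 479, 503, 148, 113, 252, 206,
       154, 150,  76,  19,  11,  20,   5,   0]), array([ 30,  36,  42,  48,  54,  60,  66,  72,  78,  84,  90,  96, 102,
       108, 114, 120, 126, 132, 138, 144, 150, 156]))
40 56 1099 ((602.7293090820312, 277.02752685546875), (278.9151306152344, 409.33770751953125), 39.57621765136719) [[365.0, 346.0], [626.0, 30.0], [841.0, 208.0], [580.0, 524.0]]
70 90 1180 ((568.3526000976562, 338.1322021484375), (312.0997009277344, 221.1239013671875), 43.74235916137695) [[379.0, 310.0], [532.0, 150.0], [758.0, 366.0], [605.0, 526.0]]
30 100 2938 ((553.7640380859375, 269.1097717285156), (323.37445068359375, 382.2979736328125), 12.44972038269043) [[355.0, 421.0], [437.0, 48.0], [753.0, 117.0], [670.0, 491.0]]
red [433. 344.  86.] top [430. 341.  97.]
dial [487. 400.  58.] top [487. 402.  68.]
grip [513. 301. 124.] top [509. 302. 133.]
postFL [574. 325. 116.] top [571. 328. 122.]
postFR [473. 247. 121.] top [471. 246. 132.]
postBL [639. 256. 117.] top [635. 252. 121.]
postBR [528. 163. 116.] top [527. 166. 123.]
deckL [497. 440.  47.] top [497. 435.  51.]
deckR [377. 349.  46.] top [374. 352.  51.]
mat [572. 262.  80.] top [563. 260.  86.]
```

>>> carry_out(
  increments=[
    [[0,-0.06,0],[-4,-2,38],0],
    [[0,-0.12,0],[-7,-4,77],0],
    [[0,-0.19,0],[-10,-5,116],0],
    [[0,-0.25,0],[-14,-7,154],0],
    [[0,-0.32,0],[-18,-9,193],0],
    [[0,-0.38,0],[-21,-10,231],0],
    [[0,-0.44,0],[-25,-12,270],0],
    [[0,-0.51,0],[-28,-14,308],0],
    [[0,-0.57,0],[-32,-16,347],0],
    [[0,-0.57,0],[-32,-16,347],0],
  ],
)

```text
time_s: 0.98
ee_pos: [476.1, -437.6, 420.1]
ee_rot: [-89.8, -0.1, -42.6]
force: [-0.5, -0.7, 0.1]
gripper_width: 91.0
```

```bash
cat >> h.py <<'E'
def inc(target,yaw,s=None):
    "rotvec & shift in tool axes from the current pose to TCP target, tool y down, x axis at yaw(deg)"
    s=s or env.state()
    A=R.from_euler('xyz',s['ee_rot'],degrees=True);B=R.from_euler('xyz',[-90,0,yaw],degrees=True)
    return (A.inv()*B).as_rotvec().round(3), A.inv().apply(np.array(target)-s['ee_pos']).round(1)
E
python3 - <<'E'
from h import *
f=grab('wrist');s=f['s'];print(s['ee_pos'],s['ee_rot'],s['time_s'])
cv2.imwrite('pics/w1.png',f['frame']);P=cloud(f);np.savez('w1.npz',P=P,I=f['frame'])
m=((P[...,2]>25)&(P[...,2]<90)).astype(np.uint8);m[240:]=0
k,l,st,ce=cv2.connectedComponentsWithStats(m)
for i in range(1,k):
    if st[i,4]>60:
        q=P[l==i];c=q[q[:,2]>68]
        print(ce[i].round(),st[i,4],np.median(q,0).round(),'zmax',q[:,2].max().round(1),'cap',len(c),(np.median(c,0).round(1) if len(c) else ''),'bgr',np.median(f['frame'][l==i],0))
E
```

```text
[ 476.06165001 -437.63374593  420.13024882] [-89.79384586  -0.10438154 -42.59992203] 0.9833
[173.   5.] 408 [ 517. -258.   42.] zmax 56.9 cap 0  bgr [21. 42. 71.]
[306.  25.] 2125 [ 588. -350.   59.] zmax 79.0 cap 920 [ 592.  -347.6   76.7] bgr [77. 53. 71.]
[484.  69.] 7486 [ 682. -472.   66.] zmax 90.0 cap 3602 [ 686.3 -465.8   81.5] bgr [89. 81. 64.]
[248.  98.] 1753 [ 513. -359.   59.] zmax 79.0 cap 775 [ 512.5 -357.8   76.7] bgr [ 79.  67. 185.]
[382. 142.] 182 [ 576. -467.   30.] zmax 32.8 cap 0  bgr [162. 166. 202.]
[451. 128.] 93 [ 641. -514.   30.] zmax 32.0 cap 0  bgr [207. 203. 200.]
[436. 180.] 61 [ 596. -544.   30.] zmax 32.5 cap 0  bgr [210. 207. 204.]
[413. 235.] 187 [ 544. -574.   27.] zmax 30.4 cap 0  bgr [217. 208. 199.]
```

View pics/w1.png

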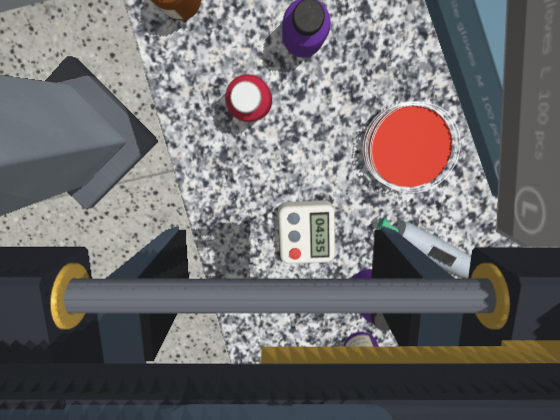

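```bash
python3 - <<'E'
from h import *
P=np.load('w1.npz')['P'];q=P[:240].reshape(-1,3);q=q[q[:,2]>12]
S=np.load('scene0.npz')['P'].reshape(-1,3);S=S[(S[:,2]>12)&(S[:,2]<300)&(S[:,1]<-200)&(S[:,0]>480)]
c=np.array([592,-347.5])
for n,q in (('w',q),('s',S)):
    d=q[:,:2]-c;r=np.hypot(*d.T);a=np.degrees(np.arctan2(d[:,1],d[:,0]))
    for t in range(-180,180,15):
        k=(abs((a-t+180)%360-180)<7.5)&(r>28)&(r<200)
        if k.sum()>5:
            i=np.argsort(r[k])[k.sum()//50];print(n,t,r[k][i].round(),'z',q[k][i,2].round(),'zmax100',q[k&(r<110)][:,2].max().round() if (k&(r<110)).any() else '')
print(inc([560,-325,300],-30.4))
E
```

```text
w -180 62.0 z 54.0 zmax100 79.0
w -165 62.0 z 56.0 zmax100 79.0
w -135 170.0 z 12.0 zmax100 
w -120 130.0 z 234.0 zmax100 
w -105 121.0 z 15.0 zmax100 
w -90 112.0 z 13.0 zmax100 16.0
w -75 122.0 z 20.0 zmax100 
w -60 150.0 z 44.0 zmax100 
w -45 130.0 z 26.0 zmax100 
w -30 124.0 z 18.0 zmax100 
w 120 105.0 z 13.0 zmax100 50.0
w 135 110.0 z 42.0 zmax100 48.0
s -180 73.0 z 77.0 zmax100 79.0
s -165 71.0 z 58.0 zmax100 80.0
s -120 171.0 z 19.0 zmax100 
s -105 125.0 z 21.0 zmax100 
s -90 110.0 z 20.0 zmax100 29.0
s -75 119.0 z 19.0 zmax100 
s -60 150.0 z 76.0 zmax100 
s -45 129.0 z 35.0 zmax100 
s -30 121.0 z 15.0 zmax100 
s -15 119.0 z 76.0 zmax100 
s 0 92.0 z 33.0 zmax100 37.0
s 15 73.0 z 14.0 zmax100 39.0
s 30 83.0 z 32.0 zmax100 38.0
s 45 137.0 z 24.0 zmax100 
s 60 173.0 z 144.0 zmax100 
(array([-0.001, -0.216, -0.   ]), array([-13.7, 120. , 142.2]))
```

```bash
python3 - <<'E'
from h import *
print(inc([592,-347.6,300],-50));print(inc([592,-347.6,208],-50))
E
```

```text
(array([-0.001,  0.126, -0.   ]), array([ 25.2, 120. , 147.3]))
(array([-0.001,  0.126, -0.   ]), array([ 25.2, 212. , 147.3]))
```

>>> carry_out(
  increments=[
    [[0,0.03,0],[5,22,29],0],
    [[0,0.05,0],[10,44,58],0],
    [[0,0.08,0],[15,66,87],0],
    [[0,0.1,0],[20,90,116],0],
    [[0,0.126,0],[25,112,147],0],
    [[0,0.126,0],[25,120,147],0],
    [[0,0.126,0],[25,120,147],0],
  ],
)

```text
time_s: 1.62
ee_pos: [588.5, -349.2, 297.3]
ee_rot: [-90.2, 0.4, -50.2]
force: [-0.1, -0.4, 0.7]
gripper_width: 91.2
```

```bash
python3 - <<'E'
from h import *
f=grab('wrist');P=cloud(f);s=f['s'];print(s['ee_pos'],s['ee_rot'],s['time_s'])
cv2.imwrite('pics/w2.png',f['frame'])
m=(P[...,2]>50)&(P[...,2]<85)&(np.hypot(P[...,0]-592,P[...,1]+348)<40)
q=P[m];print(len(q),np.median(q,0),q.min(0),q.max(0))
print(inc([592,-347.6,208],-50,s))
E
```

```text
[ 588.52329818 -349.23200236  297.29185111] [-90.16969143   0.35699482 -50.15812716] 1.6167
3230 [ 597.33599085 -343.27826942   68.69308828] [ 573.50944053 -367.1347741    50.00165203] [ 614.11949244 -326.38115528   78.63717049]
(array([ 0.003, -0.003, -0.006]), array([ 1.5, 89.3,  4. ]))
```

>>> carry_out(
  increments=[
    [[0,0,0],[1,20,4],0],
    [[0,0,0],[1,40,4],0],
    [[0,0,0],[1,60,4],0],
    [[0,0,0],[1,75,4],0],
    [[0,0,0],[1,86,4],0],
    [[0,0,0],[1,88,4],0],
    [[0,0,0],[1,88,4],0],
  ],
)

```text
time_s: 2.25
ee_pos: [592.1, -349.2, 213.3]
ee_rot: [-90.0, -0.0, -50.3]
force: [1.2, 0.9, 1.5]
gripper_width: 91.0
```

```bash
python3 - <<'E'
from h import *
s=env.state();print(s['ee_pos'],s['ee_rot'],s['force']);print(inc([593.5,-347,207],-50,s))
E
```

```text
[ 592.1151201  -349.22789078  213.25306745] [-9.00082244e+01 -2.34316230e-02 -5.03286897e+01] [1.22265174 0.89593925 1.45676686]
(array([ 0.   , -0.006,  0.   ]), array([-0.8,  6.3,  2.5]))
```

>>> carry_out(
  force=15,
  increments=[
    [[0,0,0],[-1,4,2],0],
    [[0,0,0],[-1,4,2],0],
    [[0,0,0],[-1,4,2],0.6],
    [[0,0,0],[-1,4,2],0.7],
    [[0,0,0],[-1,4,2],0.8],
    [[0,0,0],[-1,4,2],0.8],
    [[0,0,0],[-1,4,2],0.8],
    [[0,0,0],[-1,4,2],0.8],
  ],
)

```text
time_s: 2.92
ee_pos: [593.7, -346.1, 208.9]
ee_rot: [-90.0, -0.0, -50.2]
force: [-0.8, -0.2, -0.0]
gripper_width: 54.0
```

```bash
python3 - <<'E'
from h import *
s=env.state();print(s['ee_pos'],s['ee_rot'],s['force'],s['gripper_width'],s['torque'])
E
```

```text
[ 593.72556455 -346.09760597  208.85715035] [-8.99997890e+01 -1.41402764e-02 -5.02401566e+01] [-0.81256187 -0.18141336 -0.03283744] 53.956315849386876 [ 0.00080771 -0.0203391   0.04134268]
```

Still closing.

>>> carry_out(
  increments=[
    [[0,0,0],[0,0,0],0.8],
    [[0,0,0],[0,0,0],0.8],
    [[0,0,0],[0,0,0],0.8],
    [[0,0,0],[0,0,0],0.8],
    [[0,0,0],[0,0,0],0.8],
    [[0,0,0],[0,0,0],0.8],
  ],
)

```text
time_s: 3.42
ee_pos: [593.6, -346.1, 208.8]
ee_rot: [-90.0, 0.0, -50.3]
force: [-0.9, 1.1, -0.6]
gripper_width: 41.2
```

>>> carry_out(
  increments=[
    [[0,0,0],[0,-15,0],0.8],
    [[0,0,0],[0,-40,0],0.8],
    [[0,0,0],[0,-70,0],0.8],
    [[0,0,0],[0,-100,0],0.8],
    [[0,-0.05,0],[-20,-125,-7],0.8],
    [[0,-0.1,0],[-55,-135,-19],0.8],
    [[0,-0.16,0],[-92,-140,-32],0.8],
    [[0,-0.22,0],[-130,-140,-45],0.8],
    [[0,-0.28,0],[-168,-140,-59],0.8],
    [[0,-0.34,0],[-200,-140,-70],0.8],
  ],
)

```text
time_s: 4.25
ee_pos: [409.3, -235.6, 348.4]
ee_rot: [-90.0, 0.1, -30.6]
force: [0.8, -0.4, -1.5]
gripper_width: 41.4
```

```bash
python3 - <<'E'
from h import *
s=env.state();print(s['ee_pos'],s['ee_rot'],s['force'],s['gripper_width'])
print(inc([390,0,345],0));print(inc([380,140,345],30))
E
```

```text
[ 409.3413366  -235.62975889  348.44412862] [-9.00107294e+01  8.97402123e-02 -3.05973255e+01] [ 0.76247771 -0.41607623 -1.4571644 ] 41.3564239534718
(array([-0.   , -0.534, -0.002]), array([-136.6,    3.6,  193. ]))
(array([-1.000e-03, -1.058e+00, -2.000e-03]), array([-216.4,    3.7,  308.4]))
```

>>> carry_out(
  increments=[
    [[0,-0.1,0],[-20,0,29],0.8],
    [[0,-0.21,0],[-42,0,60],0.8],
    [[0,-0.32,0],[-64,0,91],0.8],
    [[0,-0.42,0],[-86,0,122],0.8],
    [[0,-0.53,0],[-108,0,154],0.8],
    [[0,-0.64,0],[-130,0,185],0.8],
    [[0,-0.75,0],[-152,0,216],0.8],
    [[0,-0.85,0],[-174,0,248],0.8],
    [[0,-0.95,0],[-196,0,279],0.8],
    [[0,-1.05,0],[-216,0,308],0.8],
  ],
)

```text
time_s: 5.08
ee_pos: [383.1, 139.9, 348.8]
ee_rot: [-90.0, -0.0, 29.7]
force: [0.4, -0.3, -1.1]
gripper_width: 41.2
```

```bash
python3 - <<'E'
from h import *
f=grab('wrist');s=f['s'];print(s['ee_pos'],s['ee_rot'],s['gripper_width'])
print(inc([450,235,400],38,s))
P=cloud(f);cv2.imwrite('pics/w3.png',f['frame'])
E
```

```text
[383.06356167 139.90836137 348.83248824] [-9.00080527e+01 -3.05559426e-02  2.97011412e+01] 41.15672069733388
(array([ 0.   , -0.145,  0.001]), array([105.3, -51.1,  49.4]))
```

```bash
python3 - <<'E'
from h import *
print(inc([588,203,440],38))
E
```

```text
(array([-0.004, -0.139,  0.004]), array([207. , -90.5, -51.4]))
```

>>> carry_out(
  increments=[
    [[0,-0.03,0],[26,-12,-6],0.8],
    [[0,-0.05,0],[57,-27,-14],0.8],
    [[0,-0.08,0],[88,-42,-22],0.8],
    [[0,-0.1,0],[120,-56,-30],0.8],
    [[0,-0.12,0],[152,-70,-38],0.8],
    [[0,-0.14,0],[183,-83,-46],0.8],
    [[0,-0.14,0],[207,-91,-51],0.8],
    [[0,-0.14,0],[207,-91,-51],0.8],
    [[0,-0.14,0],[207,-91,-51],0.8],
  ],
)

```text
time_s: 5.88
ee_pos: [590.2, 195.1, 438.9]
ee_rot: [-90.0, 0.1, 37.4]
force: [-1.0, -0.0, -2.0]
gripper_width: 41.3
```

```bash
python3 - <<'E'
from h import *
f=grab('wrist');s=f['s'];print(s['ee_pos'],s['ee_rot'],s['gripper_width'])
P=cloud(f);np.savez('w4.npz',P=P,I=f['frame']);cv2.imwrite('pics/w4.png',f['frame'])
E
```

```text
[590.21775004 195.06683521 438.88392657] [-8.99887299e+01  6.01439133e-02  3.73750519e+01] 41.27584410467198
```

View pics/w4.png

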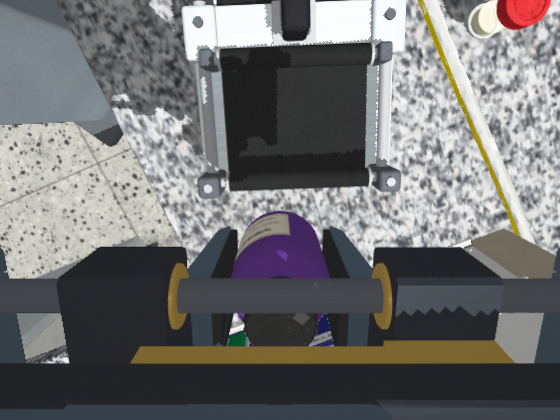

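```bash
python3 - <<'E'
from h import *
P=np.load('w4.npz')['P']
def patch(u,v,r=3): q=P[v-r:v+r+1,u-r:u+r+1].reshape(-1,3);return np.nanmedian(q,0)
for n,u,v in [('BR',208,186),('BL',386,180),('FR',207,57),('FL',383,50),('grip',294,8),('mat',300,120)]: print(n,patch(u,v).round(1))
for n,v0,v1 in [('back',165,195),('front',38,72)]:
    q=P[v0:v1,240:360].reshape(-1,3);q=q[(q[:,2]>114)&(q[:,2]<125)]
    c=q[:,:2].mean(0);d=np.linalg.svd(q[:,:2]-c,full_matrices=False)[2][0];print(n,len(q),c.round(1),np.degrees(np.arctan2(d[1],d[0])).round(2),'z',np.percentile(q[:,2],[50,98]).round(1))
E
```

```text
BR [536.2 168.5 124.7]
BL [647.7 259.6 124.6]
FR [479.2 248.4 120.8]
FL [581.3 332.6 120.4]
grip [513.1 310.2 140.8]
mat [565.8 255.1  79.7]
back 1898 [593.4 216.2] -140.33 z [116.8 118.9]
front 2215 [533.7 292.2] 39.53 z [116.7 118.8]
```

```bash
python3 - <<'E'
from h import *
print(inc([570.5,240.8,400],39.4))
E
```

```text
(array([-0.001, -0.035, -0.002]), array([13.1, 38.7, 47.9]))
```

>>> carry_out(
  increments=[
    [[0,-0.02,0],[5,13,16],0.8],
    [[0,-0.035,0],[9,26,32],0.8],
    [[0,-0.035,0],[13,39,48],0.8],
    [[0,-0.035,0],[13,39,48],0.8],
    [[0,-0.035,0],[13,39,48],0.8],
  ],
)

```text
time_s: 6.35
ee_pos: [569.1, 241.1, 399.8]
ee_rot: [-90.0, 0.2, 39.5]
force: [-0.5, 0.0, -1.5]
gripper_width: 41.2
```

```bash
python3 - <<'E'
from h import *
s=env.state();print(s['ee_pos'],s['ee_rot'],s['force'],s['gripper_width'])
print(inc([570.5,240.8,292],39.4))
E
```

```text
[569.13882723 241.12854467 399.84532713] [-89.97922072   0.17857377  39.49359198] [-0.54223598  0.00314315 -1.52344009] 41.18981127239653
(array([-0.   ,  0.002, -0.003]), array([  1.2, 107.8,  -1.2]))
```

>>> carry_out(
  increments=[
    [[0,0,0],[1,18,-1],0.8],
    [[0,0,0],[1,36,-1],0.8],
    [[0,0,0],[1,54,-1],0.8],
    [[0,0,0],[1,72,-1],0.8],
    [[0,0,0],[1,88,-1],0.8],
    [[0,0,0],[1,100,-1],0.8],
    [[0,0,0],[1,106,-1],0.8],
    [[0,0,0],[1,108,-1],0.8],
    [[0,0,0],[1,108,-1],0.8],
    [[0,0,0],[1,108,-1],0.8],
  ],
)

```text
time_s: 7.18
ee_pos: [572.2, 240.8, 293.9]
ee_rot: [-90.0, -0.1, 39.4]
force: [-0.1, 0.2, -1.8]
gripper_width: 41.2
```

```bash
python3 - <<'E'
from h import *
s=env.state();print(s['ee_pos'],s['ee_rot'],s['force'],s['torque'])
f=grab('top');cv2.imwrite('pics/t2.png',cv2.resize(f['frame'][150:290,60:270],(800,533),interpolation=cv2.INTER_CUBIC))
E
```

```text
[572.18517772 240.84770183 293.86145058] [-90.04507939  -0.09939469  39.40292776] [-0.07431383  0.19827    -1.83102403] [-0.02964436 -0.14590514 -0.03116784]
```

>>> carry_out(
  increments=[
    [[0,0,0],[0,1,0],0.8],
    [[0,0,0],[0,2,0],0.8],
    [[0,0,0],[0,3,0],0.8],
    [[0,0,0],[0,3,0],0.8],
    [[0,0,0],[0,3,0],0.8],
  ],
)

```text
time_s: 7.65
ee_pos: [571.8, 241.1, 289.7]
ee_rot: [-90.0, 0.0, 39.4]
force: [0.4, 0.9, -1.7]
gripper_width: 41.1
```

>>> carry_out(
  increments=[
    [[0,0,0],[0,1,0],0.8],
    [[0,0,0],[0,1,0],0.8],
    [[0,0,0],[0,1,0],0.8],
  ],
)

```text
time_s: 7.9
ee_pos: [571.9, 241.1, 288.9]
ee_rot: [-90.0, -0.0, 39.4]
force: [-0.7, 0.5, -1.0]
gripper_width: 41.1
```

>>> carry_out(
  increments=[
    [[0,0,0],[0,0.7,0],0.8],
    [[0,0,0],[0,0.7,0],0.8],
    [[0,0,0],[0,0.7,0],0.8],
  ],
)

```text
time_s: 8.15
ee_pos: [571.9, 241.1, 288.8]
ee_rot: [-90.0, -0.0, 39.4]
force: [-1.2, -0.6, 4.9]
gripper_width: 40.8
```

>>> carry_out(
  increments=[
    [[0,0,0],[0,0.7,0],0.8],
    [[0,0,0],[0,0.7,0],0.8],
    [[0,0,0],[0,0.7,0],0.8],
  ],
)

```text
time_s: 8.4
ee_pos: [572.1, 241.2, 288.8]
ee_rot: [-90.0, -0.1, 39.4]
force: [-1.4, -0.3, 6.7]
gripper_width: 41.2
```

>>> carry_out(
  increments=[
    [[0,0,0],[0,-0.5,0],0.5],
    [[0,0,0],[0,-0.5,0],0.3],
    [[0,0,0],[0,-0.5,0],0.2],
    [[0,0,0],[0,-0.5,0],0.1],
    [[0,0,0],[0,-0.5,0],0.1],
    [[0,0,0],[0,-0.5,0],0.1],
    [[0,0,0],[0,-0.5,0],0.1],
    [[0,0,0],[0,-0.5,0],0.1],
  ],
)

```text
time_s: 9.07
ee_pos: [571.9, 241.1, 287.7]
ee_rot: [-90.0, 0.0, 39.4]
force: [-0.2, 0.0, -0.5]
gripper_width: 81.9
```

>>> carry_out(
  increments=[
    [[0,0,0],[0,-15,0],0.1],
    [[0,0,0],[0,-35,0],0.1],
    [[0,0,0],[0,-60,0],0.1],
    [[0,0,0],[0,-90,0],0.1],
    [[0,0,0],[0,-120,0],0.1],
    [[0,0,0],[0,-140,0],0.1],
    [[0,0,0],[0,-150,-25],0.1],
    [[0,0,0],[0,-150,-50],0.1],
    [[0,0,0],[0,-150,-50],0.1],
    [[0,0,0],[0,-150,-50],0.1],
  ],
)

```text
time_s: 9.9
ee_pos: [604.0, 201.6, 437.6]
ee_rot: [-90.0, 0.0, 39.3]
force: [-0.4, -0.0, 0.2]
gripper_width: 81.7
```

```bash
python3 - <<'E'
from h import *
f=grab('wrist');s=f['s'];print(s['ee_pos'],s['ee_rot'],s['gripper_width'])
P=cloud(f);np.savez('w5.npz',P=P,I=f['frame']);cv2.imwrite('pics/w5.png',f['frame'])
E
```

```text
[604.00445966 201.64683683 437.5842538 ] [-8.99774927e+01  1.54004289e-02  3.93106355e+01] 81.70486295439697
```

View pics/w5.png

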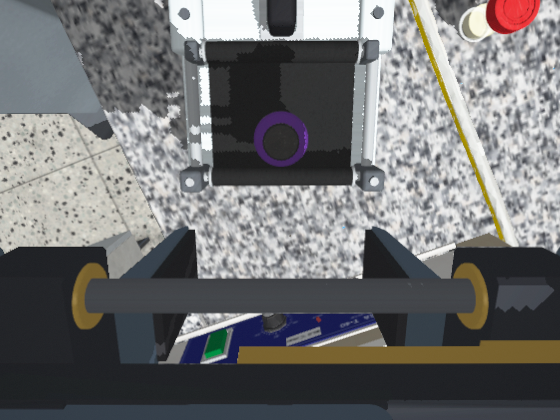

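```bash
cat >> h.py <<'E'
X=np.array([.635,-.773]);Y=np.array([.773,.635])
sh=lambda p:np.array([p[0]*X[0]+p[1]*X[1],p[0]*Y[0]+p[1]*Y[1],p[2]])
wd=lambda a,b:X*a+Y*b
E
python3 - <<'E'
from h import *
P=np.load('w5.npz')['P']
S=np.stack([P[...,0]*X[0]+P[...,1]*X[1],P[...,0]*Y[0]+P[...,1]*Y[1],P[...,2]],-1)
def rep(n,u0,u1,v0,v1,z0,z1):
    q=S[v0:v1,u0:u1].reshape(-1,3);q=q[(q[:,2]>z0)&(q[:,2]<z1)];print(n,len(q),np.median(q,0).round(1),np.percentile(q,[3,97],0).round(1).tolist())
rep('grip',255,310,0,45,134,146)
rep('cap',250,315,105,175,150,165)
rep('bottle',250,315,105,175,125,165)
rep('back',220,350,160,195,114,124);rep('front',220,350,35,70,114,124)
print(sh(env.state()['ee_pos']))
E
```

```text
grip 799 [ 92.8 595.1 140.2] [[84.8, 586.2, 136.7], [100.4, 604.1, 142.1]]
cap 1075 [178.1 594.3 156.9] [[167.2, 583.8, 155.3], [189.2, 605.5, 158.3]]
bottle 2366 [176.5 594.4 139.3] [[160.1, 577.0, 130.8], [195.5, 612.4, 158.0]]
back 2075 [209.5 598.4 116.8] [[203.5, 547.6, 114.3], [216.7, 648.4, 118.6]]
front 2385 [113.3 598.2 116.8] [[106.6, 551.6, 114.3], [119.3, 644.2, 118.7]]
[226.87913126 594.99557073 437.34320505]
```

>>> carry_out(
  increments=[
    [[0,0,0],[0,0,25],0.9],
    [[0,0,0],[0,0,60],0.9],
    [[0,0,0],[0,0,95],1],
    [[0,0,0],[0,0,130],1],
    [[0,0,0],[0,0,160],1],
    [[0,0,0],[0,0,179],1],
    [[0,0,0],[0,0,179],1],
    [[0,0,0],[0,0,179],1],
    [[0,0,0],[0,0,179],1],
  ],
)

```text
time_s: 10.7
ee_pos: [489.8, 340.7, 437.6]
ee_rot: [-90.0, 0.0, 39.5]
force: [0.2, -0.4, -0.5]
gripper_width: 24.9
```

```bash
python3 - <<'E'
from h import *
s=env.state();print(sh(s['ee_pos']),s['ee_rot'],s['gripper_width'],s['force']); print(inc([*wd(48,595),305],39.4))
f=grab('wrist');P=cloud(f);np.savez('w6.npz',P=P,I=f['frame']);cv2.imwrite('pics/w6.png',f['frame'])
E
```

```text
[ 47.6931772  594.97810599 437.57374722] [-9.00302972e+01  3.49560027e-02  3.94558556e+01] 24.942680624648354 [ 0.24618494 -0.44003581 -0.4717177 ]
(array([ 0.001,  0.001, -0.001]), array([  0.6, 132.6,  -0.3]))
```

View pics/w6.png

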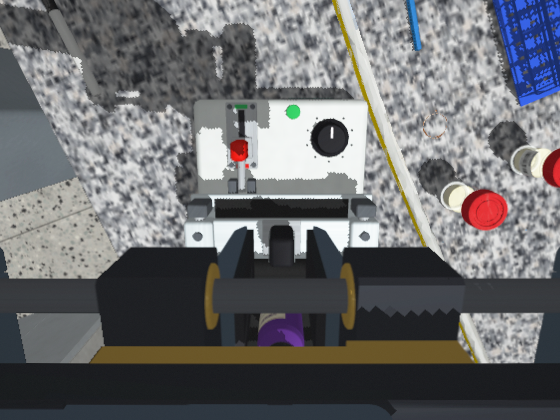

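```bash
python3 - <<'E'
from h import *
d=np.load('w6.npz');P=d['P'];I=d['I'].astype(int)
S=np.stack([P[...,0]*X[0]+P[...,1]*X[1],P[...,0]*Y[0]+P[...,1]*Y[1],P[...,2]],-1)
def rep(n,m,u0,u1,v0,v1,z0,z1):
    q=S[v0:v1,u0:u1][m[v0:v1,u0:u1]];q=q[(q[:,2]>z0)&(q[:,2]<z1)];print(n,len(q),np.median(q,0).round(1),np.percentile(q,[2,98],0).round(1).tolist())
A=np.ones(I.shape[:2],bool);red=(I[...,2]>120)&(I[...,1]<70)&(I[...,0]<70)
rep('lock',red,225,255,135,165,20,120);rep('locktop',red,225,255,135,165,86,98)
rep('grip',A,265,300,220,270,136,146);rep('deck',A,205,360,105,190,42,52);rep('plat',A,185,225,192,245,60,130)
rep('bar',A,215,350,195,220,52,135)
E
```

```text
lock 305 [ 10.9 557.9  90.1] [[3.2, 551.1, 70.3], [19.5, 563.5, 92.2]]
locktop 274 [ 11.4 557.3  90.2] [[3.4, 551.0, 86.8], [19.5, 563.2, 92.3]]
grip 739 [ 86.2 595.  140.5] [[75.0, 585.4, 136.9], [99.2, 604.7, 142.2]]
deck 11457 [ 12.  597.3  47.2] [[-27.2, 521.9, 45.4], [53.4, 670.4, 50.9]]
plat 1942 [ 72.7 527.6 101.9] [[53.9, 510.5, 76.7], [92.5, 542.9, 108.3]]
bar 3366 [ 65.  596.1  79.8] [[54.0, 535.1, 76.9], [75.0, 657.1, 96.3]]
```

>>> carry_out(
  force=20,
  increments=[
    [[0,0,0],[0,20,2],1],
    [[0,0,0],[0,45,2],1],
    [[0,0,0],[0,70,2],1],
    [[0,0,0],[0,95,2],1],
    [[0,0,0],[0,118,2],1],
    [[0,0,0],[0,130,2],1],
    [[0,0,0],[0,132,2],1],
    [[0,0,0],[0,132,2],1],
  ],
)

```text
time_s: 11.42
ee_pos: [489.3, 341.4, 305.0]
ee_rot: [-90.0, 0.1, 39.3]
force: [-0.5, 0.9, 0.7]
gripper_width: 0.7
```

>>> carry_out(
  increments=[
    [[0,0,0],[0,0,-2],1],
    [[0,0,0],[0,0,-4],1],
    [[0,0,0],[0,0,-6],1],
    [[0,0,0],[0,0,-8],1],
    [[0,0,0],[0,0,-10],1],
    [[0,0,0],[0,0,-12],1],
    [[0,0,0],[0,0,-14],1],
    [[0,0,0],[0,0,-16],1],
    [[0,0,0],[0,0,-18],1],
    [[0,0,0],[0,0,-20],1],
  ],
)

```text
time_s: 12.25
ee_pos: [501.4, 327.0, 306.1]
ee_rot: [-90.0, -0.0, 39.4]
force: [-2.5, 3.6, 2.8]
gripper_width: 0.2
```

```bash
python3 - <<'E'
from h import *
s=env.state();print(sh(s['ee_pos']),s['ee_rot'],s['gripper_width'],'F',sh(s['force']))
E
```

```text
[ 65.64445981 595.22968575 306.08748753] [-8.99784794e+01 -4.52882144e-02  3.94257484e+01] 0.19430367410761235 F [-4.34485783  0.39287854  2.79720356]
```

>>> carry_out(
  increments=[
    [[0,0,0],[0,0,-2],1],
    [[0,0,0],[0,0,-4],1],
    [[0,0,0],[0,0,-6],1],
    [[0,0,0],[0,0,-8],1],
    [[0,0,0],[0,0,-10],1],
    [[0,0,0],[0,0,-12],1],
    [[0,0,0],[0,0,-14],1],
    [[0,0,0],[0,0,-16],1],
    [[0,0,0],[0,0,-18],1],
    [[0,0,0],[0,0,-20],1],
  ],
)

```text
time_s: 13.08
ee_pos: [514.3, 311.3, 305.8]
ee_rot: [-90.0, -0.0, 39.4]
force: [-1.1, 4.6, 3.0]
gripper_width: 0.6
```

>>> carry_out(
  increments=[
    [[0,0,0],[0,0,-1],1],
    [[0,0,0],[0,0,-2],1],
    [[0,0,0],[0,0,-3],1],
    [[0,0,0],[0,0,-4],1],
    [[0,0,0],[0,0,-5],1],
    [[0,0,0],[0,0,-6],1],
    [[0,0,0],[0,0,-6],1],
  ],
)

```text
time_s: 13.67
ee_pos: [518.0, 306.5, 305.7]
ee_rot: [-90.0, 0.0, 39.4]
force: [-1.5, 4.1, 1.9]
gripper_width: 0.4
```

```bash
python3 - <<'E'
from h import *
s=env.state();print(sh(s['ee_pos']),s['ee_rot'],s['gripper_width'],'F',sh(s['force']))
f=grab('top');P=cloud(f);cv2.imwrite('pics/t3.png',cv2.resize(f['frame'][160:280,90:210],(600,600),interpolation=cv2.INTER_CUBIC))
E
```

```text
[ 91.98123184 595.06773676 305.70398897] [-9.00188786e+01  1.48568676e-02  3.94141281e+01] 0.43062628792698293 F [-4.11809992  1.4706787   1.89036343]
```

>>> carry_out(
  increments=[
    [[0,0,0],[0,0,-0.7],1],
    [[0,0,0],[0,0,-1.4],1],
    [[0,0,0],[0,0,-2],1],
    [[0,0,0],[0,0,-2],1],
  ],
)

```text
time_s: 14.05
ee_pos: [519.1, 305.2, 305.7]
ee_rot: [-90.0, 0.0, 39.4]
force: [-0.7, 4.7, 1.3]
gripper_width: 0.4
```

>>> carry_out(
  increments=[
    [[0,0,0],[0,0,-0.7],1],
    [[0,0,0],[0,0,-1.4],1],
    [[0,0,0],[0,0,-2],1],
    [[0,0,0],[0,0,-2],1],
  ],
)

```text
time_s: 14.38
ee_pos: [520.3, 303.7, 305.7]
ee_rot: [-90.0, 0.0, 39.4]
force: [-0.6, 5.1, 0.3]
gripper_width: 0.2
```

>>> carry_out(
  increments=[
    [[0,0,0],[0,0,-0.5],1],
    [[0,0,0],[0,0,-1],1],
    [[0,0,0],[0,0,-1],1],
    [[0,0,0],[0,0,-1],1],
  ],
)

```text
time_s: 14.72
ee_pos: [520.8, 303.1, 305.7]
ee_rot: [-89.9, 0.0, 39.4]
force: [-1.2, 5.1, 1.1]
gripper_width: 0.2
```

>>> carry_out(
  increments=[
    [[0,0,0],[0,0,-0.5],1],
    [[0,0,0],[0,0,-1],1],
    [[0,0,0],[0,0,-1.5],1],
    [[0,0,0],[0,0,-1.5],1],
  ],
)

```text
time_s: 15.05
ee_pos: [521.3, 302.5, 305.8]
ee_rot: [-89.8, 0.0, 39.4]
force: [-4.0, 7.9, 2.4]
gripper_width: 0.4
```

>>> carry_out(
  increments=[
    [[0,0,0],[0,0,-0.5],1],
    [[0,0,0],[0,0,-1],1],
    [[0,0,0],[0,0,-1],1],
    [[0,0,0],[0,0,-1],1],
  ],
)

```text
time_s: 15.38
ee_pos: [521.5, 302.2, 305.8]
ee_rot: [-89.7, 0.0, 39.4]
force: [-5.0, 10.5, 2.2]
gripper_width: 0.6
```

>>> carry_out(
  increments=[
    [[0,0,0],[0,0,-0.7],1],
    [[0,0,0],[0,0,-1.2],1],
    [[0,0,0],[0,0,-1.2],1],
    [[0,0,0],[0,0,-1.2],1],
  ],
)

```text
time_s: 15.72
ee_pos: [521.9, 301.8, 305.8]
ee_rot: [-89.6, 0.0, 39.4]
force: [-8.5, 12.2, 2.6]
gripper_width: 0.4
```

```bash
python3 - <<'E'
from h import *
s=env.state();print(sh(s['ee_pos']),s['ee_rot'],'F',sh(s['force']))
f=grab('top');cv2.imwrite('pics/t3.png',cv2.resize(f['frame'][160:280,90:210],(600,600),interpolation=cv2.INTER_CUBIC))
E
```

```text
[ 98.09145171 595.02980852 305.82498767] [-8.96371448e+01  3.87427199e-02  3.93636156e+01] F [-14.80546026   1.18609386   2.62052934]
```

View pics/t3.png

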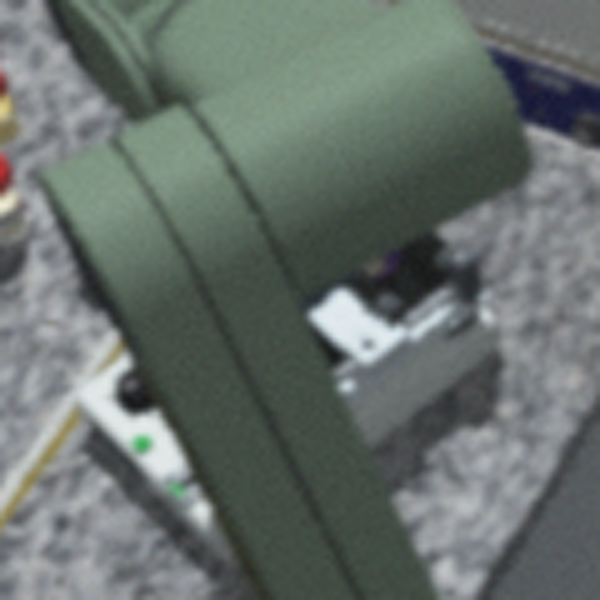

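>>> carry_out(
  increments=[
    [[0,0,0],[0,0,6],1],
    [[0,0,0],[0,0,20],1],
    [[0,0,0],[0,-20,22],1],
    [[0,0,0],[0,-55,22],1],
    [[0,0,0],[0,-90,22],1],
    [[0,0,0],[0,-120,0],1],
    [[0,0,0],[0,-132,-35],0.7],
    [[0,0,0],[0,-132,-70],0.5],
    [[0,0,0],[0,-132,-105],0.5],
    [[0,0,0],[0,-132,-130],0.5],
  ],
)

```text
time_s: 16.6
ee_pos: [607.0, 197.2, 437.7]
ee_rot: [-90.1, 0.1, 39.3]
force: [0.2, 0.2, -1.0]
gripper_width: 24.4
```

>>> carry_out(
  increments=[
    [[0,0,0],[0,0,0],0.5],
    [[0,0,0],[0,0,0],0.5],
  ],
)

```text
time_s: 16.77
ee_pos: [606.3, 198.4, 436.9]
ee_rot: [-90.0, 0.1, 39.3]
force: [1.1, -0.6, -0.3]
gripper_width: 37.4
```

```bash
python3 - <<'E'
from h import *
f=grab('wrist');s=f['s'];print(sh(s['ee_pos']),s['ee_rot'],s['gripper_width'])
P=cloud(f);cv2.imwrite('pics/w7.png',f['frame'])
S=np.stack([P[...,0]*X[0]+P[...,1]*X[1],P[...,0]*Y[0]+P[...,1]*Y[1],P[...,2]],-1)
q=S[:230].reshape(-1,3);q=q[~np.isnan(q[:,0])&(abs(q[:,1]-595)<55)&(q[:,0]>60)]
def rep(n,k): r=q[k];print(n,len(r),r.size and np.median(r,0).round(1),r.size and np.percentile(r,[3,97],0).round(1).tolist())
off=abs(q[:,1]-595)>25
rep('cap',(q[:,2]>150)&(q[:,2]<165))
r=q[off&(q[:,2]>112)&(q[:,2]<124)];rep('back',off&(q[:,2]>114)&(q[:,2]<124)&(q[:,0]>190));rep('front',off&(q[:,2]>114)&(q[:,2]<124)&(q[:,0]<190)&(q[:,0]>130))
rep('grip',(q[:,2]>136)&(q[:,2]<146)&(q[:,0]<150))
E
```

```text
[231.67637514 594.66464376 436.90953253] [-90.00803785   0.14642438  39.26686843] 37.404521325214695
cap 1074 [181.5 594.1 157. ] [[170.7, 583.1, 155.4], [192.6, 605.2, 158.4]]
back 1177 [209.5 620.2 116.9] [[203.5, 541.8, 114.3], [216.5, 648.2, 118.7]]
front 1339 [153.2 620.  116.8] [[147.0, 541.9, 114.3], [159.7, 648.1, 118.7]]
grip 1070 [128.3 594.9 140.3] [[116.8, 585.8, 137.1], [140.5, 604.1, 142.0]]
```

View pics/w7.png

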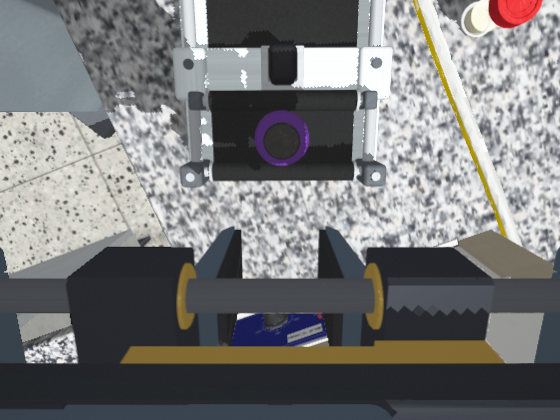

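>>> carry_out(
  increments=[
    [[0,0,0],[-6,0,30],0.5],
    [[0,0,0],[-12,0,65],0.5],
    [[0,0,0],[-18,0,100],0.5],
    [[0,0,0],[-25,0,135],0.5],
    [[0,0,0],[-31,0,170],0.5],
    [[0,0,0],[-37,0,203],0.5],
    [[0,0,0],[-37,0,220],0.5],
    [[0,0,0],[-37,0,220],0.5],
    [[0,0,0],[-37,0,220],0.5],
  ],
)

```text
time_s: 17.57
ee_pos: [436.0, 347.2, 437.9]
ee_rot: [-90.0, 0.0, 39.6]
force: [0.1, -0.5, -0.5]
gripper_width: 45.3
```

```bash
python3 - <<'E'
from h import *
s=env.state();print(sh(s['ee_pos']),s['ee_rot'],s['gripper_width'])
print(inc([*wd(11.4,557.2),261],39.4))
E
```

```text
[  8.52859678 557.50214138 437.90666069] [-9.00496822e+01  1.94304032e-02  3.96359499e+01] 45.32947876407175
(array([ 0.001,  0.004, -0.   ]), array([  0.2, 176.9,  -2.7]))
```

>>> carry_out(
  increments=[
    [[0,0,0],[0,25,-2],0.5],
    [[0,0,0],[0,55,-2],0.5],
    [[0,0,0],[0,85,-2],0.5],
    [[0,0,0],[0,115,-2],0.5],
    [[0,0,0],[0,140,-2],0.5],
    [[0,0,0],[0,160,-2],0.5],
    [[0,0,0],[0,172,-2],0.5],
    [[0,0,0],[0,177,-2],0.5],
    [[0,0,0],[0,177,-2],0.5],
  ],
)

```text
time_s: 18.32
ee_pos: [439.1, 343.9, 259.6]
ee_rot: [-90.0, 0.2, 39.4]
force: [-0.3, 0.1, -0.2]
gripper_width: 45.6
```

>>> carry_out(
  force=25,
  increments=[
    [[0,0,0],[0,0,0],0.9],
    [[0,0,0],[0,0,0],0.95],
    [[0,0,0],[0,0,0],1],
    [[0,0,0],[0,0,0],1],
    [[0,0,0],[0,0,0],1],
    [[0,0,0],[0,0,0],1],
    [[0,0,0],[0,0,0],1],
    [[0,0,0],[0,0,0],1],
  ],
)

```text
time_s: 18.98
ee_pos: [438.7, 344.3, 261.4]
ee_rot: [-90.0, 0.0, 39.4]
force: [-2.3, -2.3, 6.3]
gripper_width: 13.6
```

```bash
python3 - <<'E'
from h import *
s=env.state();print(sh(s['ee_pos']),s['ee_rot'],s['gripper_width'],sh(s['force']))
E
```

```text
[ 12.4483991  557.69231897 261.41541348] [-9.00126324e+01  4.06629736e-02  3.94319974e+01] 13.577765959109309 [ 0.33632698 -3.2293966   6.28022536]
```

>>> carry_out(
  increments=[
    [[0,0,0],[0,0,2],1],
    [[0,0,0],[0,0,5],1],
    [[0,0,0],[0,0,8],1],
    [[0,0,0],[0,0,11],1],
    [[0,0,0],[0,0,14],1],
    [[0,0,0],[0,0,17],1],
    [[0,0,0],[0,0,20],1],
    [[0,0,0],[0,0,23],1],
    [[0,0,0],[0,0,26],1],
    [[0,0,0],[0,0,26],1],
  ],
)

```text
time_s: 19.82
ee_pos: [422.2, 364.3, 261.4]
ee_rot: [-90.1, 0.1, 39.5]
force: [-1.4, -4.0, 5.7]
gripper_width: 13.6
```

>>> carry_out(
  increments=[
    [[0,0,0],[0,0,1],1],
    [[0,0,0],[0,0,2],1],
    [[0,0,0],[0,0,3],1],
    [[0,0,0],[0,0,4],1],
    [[0,0,0],[0,0,5],1],
    [[0,0,0],[0,0,5],1],
    [[0,0,0],[0,0,5],1],
  ],
)

```text
time_s: 20.4
ee_pos: [421.0, 365.8, 261.4]
ee_rot: [-90.5, 0.1, 39.6]
force: [7.4, -14.3, 6.8]
gripper_width: 13.8
```

```bash
python3 - <<'E'
from h import *
s=env.state();print(sh(s['ee_pos']),s['ee_rot'],s['gripper_width'],sh(s['force']))
E
```

```text
[-15.42445082 557.66574821 261.37492873] [-9.04902988e+01  6.26606703e-02  3.95881290e+01] 13.753005697001644 [15.72263774 -3.34818783  6.83227752]
```

>>> carry_out(
  force=40,
  increments=[
    [[0,0,0],[0,0,0],1],
    [[0,0,0],[0,0,1],1],
    [[0,0,0],[0,0,2],1],
    [[0,0,0],[0,0,2],1],
    [[0,0,0],[0,0,2],1],
  ],
)

```text
time_s: 20.82
ee_pos: [420.5, 366.4, 261.4]
ee_rot: [-90.7, 0.1, 39.6]
force: [11.1, -18.9, 6.2]
gripper_width: 13.3
```

```bash
python3 - <<'E'
from h import *
s=env.state();print(sh(s['ee_pos']),s['ee_rot'],s['gripper_width'],sh(s['force']))
E
```

```text
[-16.1702348  557.70127697 261.41625778] [-9.06678871e+01  6.10099182e-02  3.96374397e+01] 13.334870510524155 [21.63662751 -3.44760439  6.24032025]
```

>>> carry_out(
  increments=[
    [[0,0,0],[0,0,-2],1],
    [[0,0,0],[0,0,-3],1],
    [[0,0,0],[0,0,-3],0.7],
    [[0,0,0],[0,0,-3],0.6],
    [[0,0,0],[0,0,-3],0.5],
    [[0,0,0],[0,0,-3],0.5],
    [[0,0,0],[0,0,-3],0.5],
    [[0,0,0],[0,0,-3],0.5],
    [[0,0,0],[0,0,-3],0.5],
  ],
)

```text
time_s: 21.57
ee_pos: [419.8, 367.9, 260.7]
ee_rot: [-90.0, 0.0, 39.4]
force: [0.6, -0.4, 0.4]
gripper_width: 45.8
```

>>> carry_out(
  increments=[
    [[0,0,0],[0,-15,0],0.5],
    [[0,0,0],[0,-45,0],0.5],
    [[0,0,0],[0,-80,0],0.5],
    [[0,0,0],[0,-115,0],0.5],
    [[0,0,0],[0,-150,0],0.5],
    [[0,0,0],[0,-176,-20],0.5],
    [[0,0,0],[0,-176,-55],0.5],
    [[0,0,0],[0,-176,-70],0.5],
    [[0,0,0],[0,-176,-70],0.5],
    [[0,0,0],[0,-176,-70],0.5],
  ],
)

```text
time_s: 22.4
ee_pos: [464.5, 313.2, 436.6]
ee_rot: [-90.0, 0.0, 39.3]
force: [-0.0, 0.7, -0.1]
gripper_width: 45.6
```

```bash
python3 - <<'E'
from h import *
f=grab('wrist');s=f['s'];P=cloud(f);I=f['frame'].astype(int);cv2.imwrite('pics/w8.png',f['frame'])
print(sh(s['ee_pos']),s['ee_rot'],s['force'])
S=np.stack([P[...,0]*X[0]+P[...,1]*X[1],P[...,0]*Y[0]+P[...,1]*Y[1],P[...,2]],-1)
red=(I[...,2]>120)&(I[...,1]<70)&(I[...,0]<70)&(S[...,2]>86)&(S[...,2]<98)&(abs(S[...,1]-557)<20)
q=S[red];print(len(q),np.median(q,0),np.percentile(q,[2,98],0))
E
```

```text
[ 52.82016024 557.95321986 436.64625733] [-8.99632430e+01  2.01546071e-02  3.93261053e+01] [-0.03065716  0.67900775 -0.10070526]
285 [-14.47626316 556.51152328  90.40512349] [[-21.93635051 550.48980771  87.99298954]
 [ -6.11161668 562.53181706  92.02650688]]
```

```bash
python3 - <<'E'
import cv2,numpy as np
a=cv2.imread('pics/w6.png')[85:205,185:305];b=cv2.imread('pics/w8.png')[50:230,185:365]
cv2.imwrite('pics/cmp.png',np.hstack([cv2.resize(a,(400,400),interpolation=cv2.INTER_CUBIC),cv2.resize(b,(400,400),interpolation=cv2.INTER_CUBIC)]))
E
```

```text
(no output)
```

View pics/cmp.png

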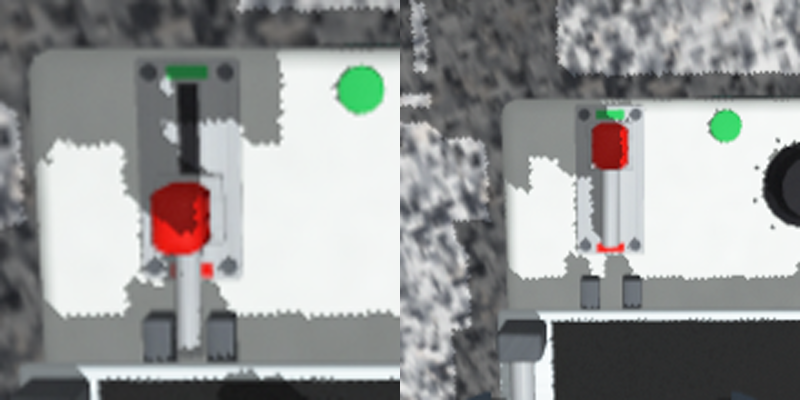

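```bash
python3 - <<'E'
from h import *
print(inc([*wd(19,557),300],39.4))
E
```

```text
(array([-0.001, -0.   , -0.001]), array([ -0.5, 136.5,  33. ]))
```

>>> carry_out(
  force=20,
  increments=[
    [[0,0,0],[0,0,12],1],
    [[0,0,0],[0,0,24],1],
    [[0,0,0],[0,20,34],1],
    [[0,0,0],[0,50,34],1],
    [[0,0,0],[0,80,34],1],
    [[0,0,0],[0,110,34],1],
    [[0,0,0],[0,125,34],1],
    [[0,0,0],[0,125,34],1],
    [[0,0,0],[0,125,34],1],
  ],
)

```text
time_s: 23.2
ee_pos: [441.8, 341.1, 311.4]
ee_rot: [-90.0, 0.1, 39.5]
force: [0.4, 0.4, 0.6]
gripper_width: 0.3
```

```bash
python3 - <<'E'
from h import *
s=env.state();print(sh(s['ee_pos']),s['ee_rot'],s['gripper_width'],sh(s['force']));print(inc([*wd(19,557),264],39.4))
E
```

```text
[ 16.86653813 558.09219713 311.37106969] [-89.97670541   0.09636863  39.51936123] 0.27361751642538307 [-0.04266165  0.57810235  0.60866734]
(array([-0.   ,  0.002, -0.002]), array([-0.6, 47.4, -2.2]))
```

>>> carry_out(
  increments=[
    [[0,0,0],[0,12,-2],1],
    [[0,0,0],[0,25,-2],1],
    [[0,0,0],[0,38,-2],1],
    [[0,0,0],[0,46,-2],1],
    [[0,0,0],[0,46,-2],1],
    [[0,0,0],[0,46,1],1],
    [[0,0,0],[0,46,4],1],
    [[0,0,0],[0,46,6],1],
    [[0,0,0],[0,46,6],1],
  ],
)

```text
time_s: 23.95
ee_pos: [438.8, 345.1, 266.7]
ee_rot: [-90.0, -0.1, 39.5]
force: [-1.2, 0.2, -0.5]
gripper_width: 0.1
```

```bash
python3 - <<'E'
from h import *
s=env.state();print(sh(s['ee_pos']),s['ee_rot'],sh(s['force']))
E
```

```text
[ 11.89328475 558.3058427  266.65986494] [-89.99814788  -0.09056112  39.45161027] [-0.86362485 -0.78665226 -0.50229253]
```

>>> carry_out(
  increments=[
    [[0,0,0],[0,0,1],1],
    [[0,0,0],[0,0,2],1],
    [[0,0,0],[0,0,3],1],
    [[0,0,0],[0,0,3],1],
  ],
)

```text
time_s: 24.28
ee_pos: [437.9, 346.1, 266.4]
ee_rot: [-90.2, -0.1, 39.5]
force: [3.9, -5.2, 3.5]
gripper_width: 0.3
```

```bash
python3 - <<'E'
from h import *
s=env.state();print(sh(s['ee_pos']),s['ee_rot'],sh(s['force']))
E
```

```text
[ 10.5400913  558.22459569 266.38534349] [-9.01970750e+01 -5.36724147e-02  3.94939970e+01] [ 6.51541209 -0.24860297  3.53934795]
```

>>> carry_out(
  increments=[
    [[0,0,0],[0,0,1],1],
    [[0,0,0],[0,0,2],1],
    [[0,0,0],[0,0,3],1],
    [[0,0,0],[0,0,3],1],
    [[0,0,0],[0,0,3],1],
  ],
)

```text
time_s: 24.7
ee_pos: [437.2, 347.0, 266.5]
ee_rot: [-90.5, -0.1, 39.6]
force: [9.4, -10.9, 4.0]
gripper_width: 0.2
```

```bash
python3 - <<'E'
from h import *
s=env.state();print(sh(s['ee_pos']),s['ee_rot'],sh(s['force']))
E
```

```text
[  9.37710224 558.25541535 266.48834782] [-9.04571641e+01 -5.78309442e-02  3.95724414e+01] [14.38704081  0.35991378  4.02526615]
```

>>> carry_out(
  increments=[
    [[0,0,0],[0,0,-6],1],
    [[0,0,0],[0,0,-12],1],
    [[0,0,0],[0,-25,-12],1],
    [[0,0,0],[0,-65,-12],1],
    [[0,0,0],[0,-105,-12],1],
    [[0,0,0],[0,-140,-30],1],
    [[0,0,0],[20,-170,-65],1],
    [[0,0,0],[37,-170,-100],1],
    [[0,0,0],[37,-170,-135],1],
    [[0,0,0],[37,-170,-165],1],
  ],
)

```text
time_s: 25.53
ee_pos: [570.4, 243.9, 436.4]
ee_rot: [-90.0, -0.1, 39.4]
force: [0.2, -0.2, -0.2]
gripper_width: 0.5
```

>>> carry_out(
  increments=[
    [[0,0,0],[0,0,-30],1],
    [[0,0,0],[0,0,-50],1],
    [[0,0,0],[0,0,-50],1],
    [[0,0,0],[0,0,-50],1],
  ],
)

```text
time_s: 25.87
ee_pos: [600.7, 205.8, 435.2]
ee_rot: [-89.9, 0.0, 39.3]
force: [-1.1, 0.7, -0.3]
gripper_width: 0.5
```

```bash
python3 - <<'E'
from h import *
f=grab('wrist');s=f['s'];print(sh(s['ee_pos']),s['qvel'].round(2),s['time_s'])
P=cloud(f);cv2.imwrite('pics/w9.png',f['frame'])
S=np.stack([P[...,0]*X[0]+P[...,1]*X[1],P[...,0]*Y[0]+P[...,1]*Y[1],P[...,2]],-1)
q=S[:230].reshape(-1,3);q=q[~np.isnan(q[:,0])&(abs(q[:,1]-595)<55)&(q[:,0]>60)]
off=abs(q[:,1]-595)>25
def rep(n,k): r=q[k];print(n,len(r),np.median(r,0).round(1))
rep('cap',(q[:,2]>150)&(q[:,2]<165))
rep('back',off&(q[:,2]>114)&(q[:,2]<124)&(q[:,0]>190));rep('front',off&(q[:,2]>114)&(q[:,2]<124)&(q[:,0]<190)&(q[:,0]>130))
f=grab('top');P=cloud(f);I=f['frame'].astype(int)
S=np.stack([P[...,0]*X[0]+P[...,1]*X[1],P[...,0]*Y[0]+P[...,1]*Y[1],P[...,2]],-1)
red=(I[...,2]>110)&(I[...,1]<90)&(abs(S[...,1]-557)<25)&(abs(S[...,0])<60)&(S[...,2]>55)
print('lock top cam',red.sum(),np.nanmedian(S[red],0) if red.any() else '')
P0=np.load('top0.npz');S0=P0['P'];I0=P0['I'].astype(int);x0=S0[...,0]*X[0]+S0[...,1]*X[1];y0=S0[...,0]*Y[0]+S0[...,1]*Y[1]
r0=(I0[...,2]>110)&(I0[...,1]<90)&(abs(y0-557)<25)&(abs(x0)<60)&(S0[...,2]>55);print('start',r0.sum(),np.nanmedian(x0[r0]))
E
```

```text
[222.31452921 595.03838581 435.22944913] [ 2.09 -0.77  0.64  0.29  0.15  0.27] 25.8667
cap 1076 [181.2 594.3 156.9]
back 1176 [209.2 620.5 116.9]
front 1334 [153.1 620.1 116.9]
lock top cam 13 [-14.84317251 551.55656668  88.79820543]
start 12 10.106884887617952
```

```bash
python3 -c "
from h import *
print(env.job_done())"
```

```text
the job is handed in; nothing more can be done
None
```

I placed the violet bottle nearest the base between the rollers, shut the clamp on it, and then drew the red lock grip to its end stop. I handed the job in at about 26 s, and no verdict was reported.

**Bottle and clamp:** I let the bottle go about 3 mm clear of the back roller, then pushed the clamp by its black grip until the push force reached about 15 N. The last wrist image, taken after the lock was drawn, showed:
- **Rollers:** the bottle stood about 28 mm from both roller axes (209 / 181 / 153 mm along the shaker's x), so there was no measurable gap on either side.
- **Height:** the cap top was at 157 mm, as expected for a bottle standing on the mat.
- **Position along the rollers:** it was within a few millimetres of the middle.

**Lock:** The grip met a firm stop at about 21 N when pulled. I then pushed it from behind with closed fingers and it stopped firmly again at about 14 N.

**One check disagreed:** Both cameras put the lock travel at only about 25–26 mm, against the nominal 30 mm. I took this to mean the grip started a few millimetres off zero, since both force tests stopped hard and the image shows it at the green mark. I did not confirm that starting position.

I did not touch the red, brown or look-alike violet bottles, but I did not measure them again at the end. The arm was clear of everything at hand-in.

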